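Nest the fitting reagent cartridge into the analyser's loading tray

TASK

The dark loading tray already holds one L-shaped reagent cartridge, and its other place is empty. Of the two white cartridges lying on the bench only one fits there, the other is its mirror image: lift the one that fits by its upright grip, set it flat on the tray's floor so that it nests with the cartridge already there, and let go. Leave the mirror-image cartridge where it lies.

Things in the scene. Friction and masses are not known exactly. Their poses are not given: they have to be found in the camera images.
- cartridge_centre (a point): fitting cartridge: loose white plastic J seen from above, 28 mm high, 0.13 kg; point 31 mm above its underside. x: along the 126 x 34 mm long arm (x -51..75, y -27..7 mm) to its free end; y: to the short arm (x -51..-17, y to 53). At x = y = 0 a grip fin over the centre of mass: 44 long (x), 12 thick (y), from 3 mm below to 31 mm above the point. Flat black caps, 4 mm high, on top.
- other_centre (a point): the cartridge that does not fit, to be left alone: loose, the exact mirror image (an L seen from above, short arm to -y), otherwise the same material, sizes, grip fin and caps; the point lies at the same place, in the middle of its fin, 31 mm above its underside.
- empty_place (a point): where the centre point of the fitting cartridge lies when it is seated in the empty place of the tray, 35 mm above the bench; the cartridge's x, y and z axes then point as this point's axes do (same way round). Free play there about 9 mm either way along x and 6 mm along y.
- loading_tray: dark steel tray fixed to the bench; origin under its middle, axes as empty_place. Floor 184 (x) x 92 (y) mm, 4 mm above the bench; walls 16 mm, flared lip to 24 mm. Fixed in it: a cartridge like the fitting one but turned half round, top 32 mm above the bench, its fin at x 35, y 13 mm, up to 66 mm above the bench. The empty place is at x -32, y -13 mm.
Not all that is in view belongs to the job. What is shaped like the part that bears cartridge_centre but orange is not meant.

How it is judged (in metres and radians):
At the end, for the whole second after the job is handed in: The fitting cartridge lies flat on the floor of the tray in the empty place: its centre point within 15 mm along x and 12 mm along y of the place's point and no more than 5 mm above it, its long arm within 14 degrees of the place's x axis, tilted less than 6 degrees (x of cartridge_centre in the frame of empty_place between -0.015 and 0.015 m and y of cartridge_centre in the frame of empty_place between -0.012 and 0.012 m and z of cartridge_centre in the frame of empty_place below 0.005 m and angle between cartridge_centre's own z axis and vertical below 0.1 rad and angle between the x axis of cartridge_centre and the x axis of empty_place, either way round below 0.25 rad); the robot touches nothing.
It fails at once if the mirror-image cartridge is moved by more than 30 mm (distance of other_centre from where it was at the start of the episode above 0.03 m).
It also fails if it takes over 40 s, if anything falls off the work surface, if the arm or the gripper's body presses on something with over 40 N, if the wrist force passes 120 N, or if a joint passes its speed limit or range.

ROBOT

A 6-joint arm with a two-finger parallel gripper is mounted at the origin on a cart in front of the work surface, level with it; the furniture and walls round the work are solid. World frame = base frame: x ahead of the robot, y to its left, z up, the work surface at z = 0. Lengths are in m, angles in degrees, forces in N, time in s.
With the tool pointing down it reaches from about 0.35 to 0.875 m from the base axis. Payload 4.2 kg.
Tool frame: the origin (TCP) lies on the centre line of the jaws, within the pads' length; the fingertips stand tip_reach ahead of it and the grasp point (between the pads) is the TCP (tip_reach is the distance from the TCP to the fingertips, in m); z points along the fingers, y is the line along which they close (so a half turn about z gives the same grasp; the last joint's range is limited). The gripper opens to 87 mm and grips with 3 to 60 N. Pads are 19 mm wide; open, the fingers measure 117 mm over their backs; the gripper's body (75 mm by 190 mm) begins 51 mm behind the grasp point.
Start: joints at [-52.105, 22.042, 0.453, 0, -68.411, -14.817], TCP at [0.245, -0.575, 0.242] pointing down, gripper open.
Joint ranges: [-179.83, 179.83], [-69.29, 118.12], [-61.27, 80.66], [-181.25, 117.63], [-171.15, -9.14], [-177.46, 177.46]. Speed limits (degrees/s): [159.86, 159.86, 180, 180, 180, 180].

INTERFACE

Orientations are given as a 3x3 rotation matrix whose columns are the frame's x, y, z axes.
In Python, from station import sense, capture, finish_job, tip_reach gives the robot as it stands.
- The arm moves only by the tool arm_command, never from a script. Its argument "deltas" is a list of rows, each a list of 7 numbers: the turn, a rotation vector about the tool's x, y, z in rad, then the shift along the tool's x, y, z in cm, then the closure, from -1 (fully open) to 1 (shut), so that 0 is half open. In form: [[rx, ry, rz, dx, dy, dz, hand], ...]. A call has 1 to 8 rows; each row is the pose to reach, as a shift and turn from the pose commanded when the call began, along the tool's axes at that moment; what a row does not reach only later rows make up. A row lasts 1/12 s, in which the tool goes at most 41.7 mm and 7.16 degrees, less where a joint would pass 70% of its speed; a pose out of reach is approached as far as the arm can. A call with a gripper value outside its range is refused whole. The fingers move at their own pace and stop on an object; the grip force is fixed at half the most. Time passes only in rows, so rows that repeat a pose let the fingers close. It gives the time, the measured TCP pose, the force, the opening and the grip force at its end, in the units of the state.
- sense(): the state, without advancing time (a new reading comes with each control period).
- capture(name): name is "scene" or "top" or "wrist"; returns a dict with "pixels" (384x512x3 uint8, blue, green, red), "fovy" (degrees; the focal length in pixels is half the picture's height over the tangent of half this angle, whatever the lens; pixels are square), "cx", "cy" (the principal point, pixels), "rvec" (rotation vector, rad) and "tvec" (3), from world to camera coordinates, as OpenCV has them. Camera axes: x right, y down, z forward; pixel columns grow to the right and rows downward; lengths in m; the calibration is good to about 2 mm. A picture is of the moment at which its call begins. There is no depth.
- finish_job(): hands the job in; it is judged then, once.
The state is a dict: "time_s": time; "joints": joint angles; "joint_velocities": joint speeds; "effort": joint torques, N m; "tcp_pos": TCP position; "ee_rot": TCP orientation; "wrist_force": force on the tool from outside, world axes, zero at the start; "moment": the same for the moment, N m; "gripper_width": opening from 0.0 (shut) to 1.0 (fully open); "gripper_force": force on a finger pad.
Only numpy, scipy, OpenCV 4.12 (cv2) and the standard library are available. Lean on these libraries where they do the work, as an engineer would, in place of code of your own. Each camera call takes 0.05 s, during which the arm holds its last target. There are 200 camera calls.

## Working session

There is one attempt and no reset: what is moved stays moved. The work goes in short steps, Python scripts to look and compute and a tool call to move; the robot and the scene stay as the last step left them, time stands still between calls to the robot, and variables do not carry over. Pictures are saved under pics/ and viewed, at most 10 in all, crops included, and the job is handed in when it is done.

Besides the shell and the picture viewer there is one more tool, called as name([rows], argument=value, ...), one row to a line, values as JSON. arm_command: Moves the arm, as the interface text tells. Its arguments: {"type":"object","properties":{"deltas":{"type":"array"}},"required":["deltas"]}

```bash
mkdir -p pics; cat > h.py <<'E'
import numpy as np, cv2
from station import sense, capture, finish_job, tip_reach
def cam(c):
    R=cv2.Rodrigues(np.array(c["rvec"],float))[0]; t=np.array(c["tvec"],float).ravel()
    h=c["pixels"].shape[0]; f=h/2/np.tan(np.radians(c["fovy"])/2)
    K=np.array([[f,0,c["cx"]],[0,f,c["cy"]],[0,0,1]]); return K,R,t
def at_z(C,uv,z):
    K,R,t=C; uv=np.atleast_2d(uv).astype(float)
    d=(R.T@np.linalg.inv(K)@np.c_[uv,np.ones(len(uv))].T).T; o=-R.T@t
    return o+d*((z-o[2])/d[:,2])[:,None]
def tri(C1,a,C2,b):
    P=[C[0]@np.c_[C[1],C[2]] for C in(C1,C2)]
    X=cv2.triangulatePoints(P[0],P[1],np.atleast_2d(a).T.astype(float),np.atleast_2d(b).T.astype(float))
    return (X[:3]/X[3]).T
def proj(C,X):
    K,R,t=C; return cv2.projectPoints(np.atleast_2d(X).astype(float),cv2.Rodrigues(R)[0],t,K,None)[0][:,0]
E
python3 - <<'E'
from h import *
import pickle
print(tip_reach, sense())
D={}
for n in("scene","top","wrist"):
    c=capture(n); D[n]=c; cv2.imwrite(f"pics/{n}0.png",c["pixels"]); C=cam(c); print(n,c["fovy"],c["cx"],c["cy"],-C[1].T@C[2])
pickle.dump(D,open("d0.pkl","wb"))
cv2.imwrite("pics/st.png",cv2.resize(np.vstack([D["scene"]["pixels"],D["wrist"]["pixels"]]),(400,600)))
cv2.imwrite("pics/topb.png",cv2.resize(D["top"]["pixels"],(800,600),interpolation=cv2.INTER_CUBIC))
cv2.imwrite("pics/scb.png",cv2.resize(D["scene"]["pixels"],(800,600),interpolation=cv2.INTER_CUBIC))
E
```

```text
0.019 {'time_s': 0.0, 'joints': array([-5.21034815e+01,  2.20899973e+01,  3.79576776e-01, -2.93473169e-02,
       -6.84117387e+01, -1.48158538e+01]), 'joint_velocities': array([-0.03184383,  0.06912825, -0.12356913, -0.05469125, -0.0592307 ,
       -0.00106847]), 'effort': array([ 3.28219257e-04, -3.90663171e+01,  1.87397611e+01,  4.21972409e+00,
        1.10269157e-02, -2.03938471e-04]), 'tcp_pos': array([ 0.2448057 , -0.57444332,  0.2404653 ]), 'ee_rot': array([[-9.20027869e-01, -3.91851821e-01, -9.33734466e-04],
       [-3.91852924e-01,  9.20025753e-01,  1.97498078e-03],
       [ 8.51599401e-05,  2.18292394e-03, -9.99997614e-01]]), 'wrist_force': array([0.40412442, 0.03966489, 0.4633893 ]), 'moment': array([-0.0291713 ,  0.02190597,  0.00097544]), 'gripper_force': 0.0, 'gripper_width': 1.0016995056189353}
scene 44.95788429325397 254.29135337022245 199.0806334400041 [-0.56502472  0.44908649  0.82174086]
top 43.207375552618124 259.2532628307663 189.86741227034082 [ 0.26457293 -0.10608035  1.49638393]
wrist 60.33863872871501 256.5364592946757 190.4771631439331 [ 0.17314853 -0.60600403  0.38473405]
```

View pics/topb.png

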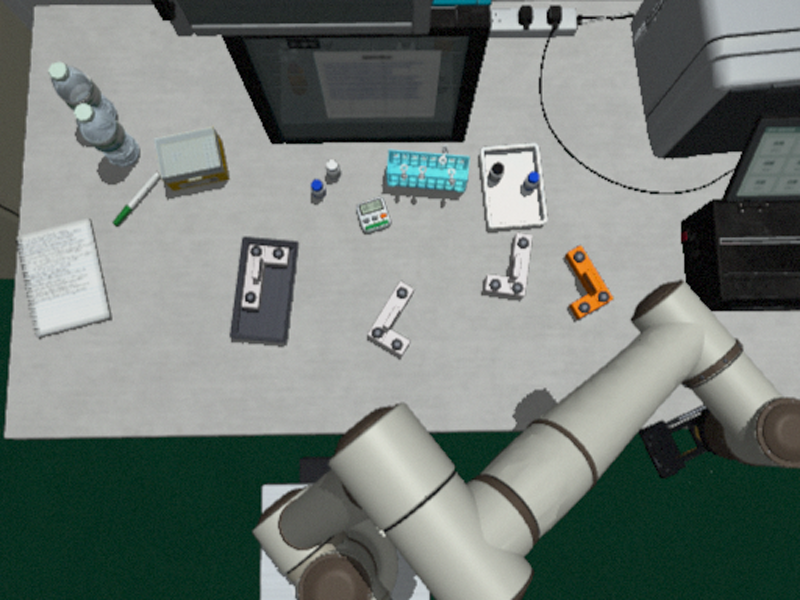

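View pics/scb.png

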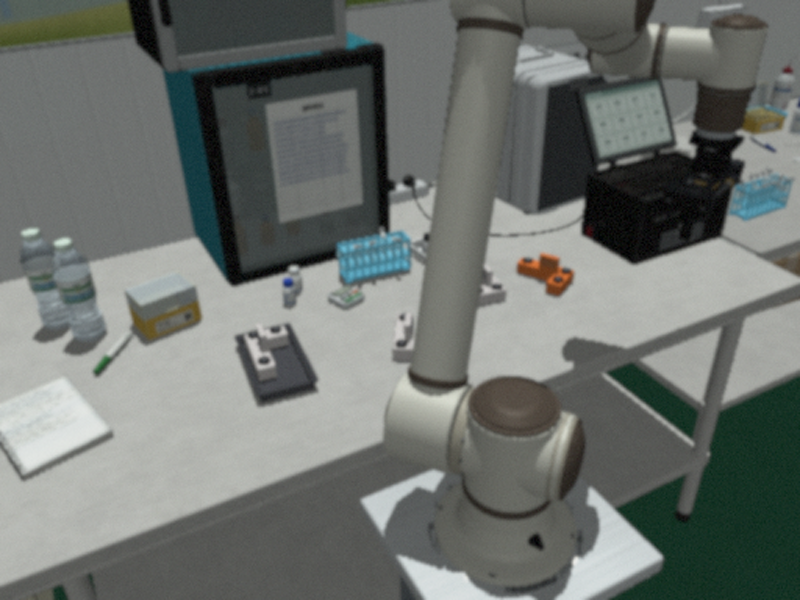

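Candidates (800-px top view): white A at (393,320), white B at (513,268) and orange at (588,282). From A's corner (375,335), looking toward its free end (403,290), the short arm lies to the right, so it is an L, the mirror image. From B's corner (522,290), looking toward (523,240), the short arm lies to the left, so it is a J and fits. Orange is excluded. The tray is at (265,290), with its empty place at the lower right. I'll confirm with one crop.

```bash
python3 - <<'E'
from h import *
import pickle
D=pickle.load(open("d0.pkl","rb")); p=D["top"]["pixels"]
a=cv2.resize(p[145:225,140:275],None,fx=5.9,fy=5.9,interpolation=cv2.INTER_CUBIC)[:300]
print(a.shape)
a=cv2.resize(p[140:235,140:273],(800,571),interpolation=cv2.INTER_CUBIC)
b=cv2.resize(p[140:235,270:403],(800,571),interpolation=cv2.INTER_CUBIC)
cv2.imwrite("pics/cA.png",a);cv2.imwrite("pics/cB.png",b)
E
```

```text
(300, 796, 3)
```

View pics/cA.png

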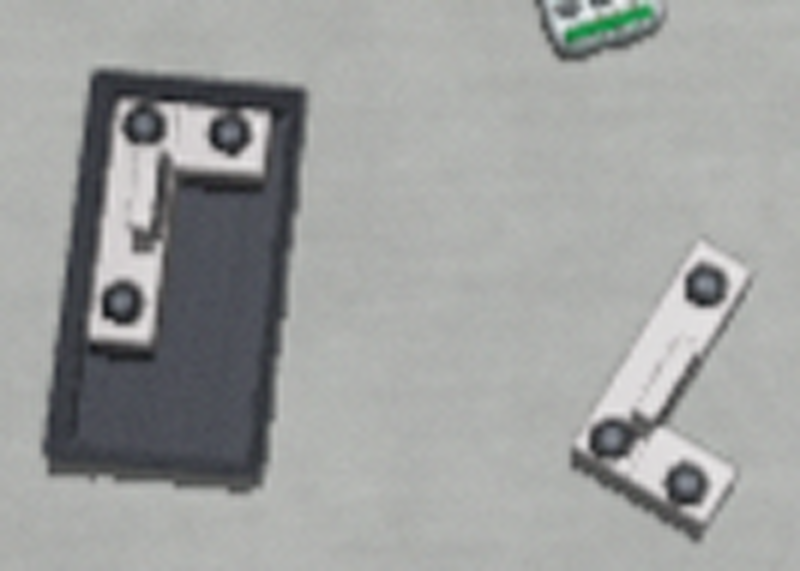

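View pics/cB.png

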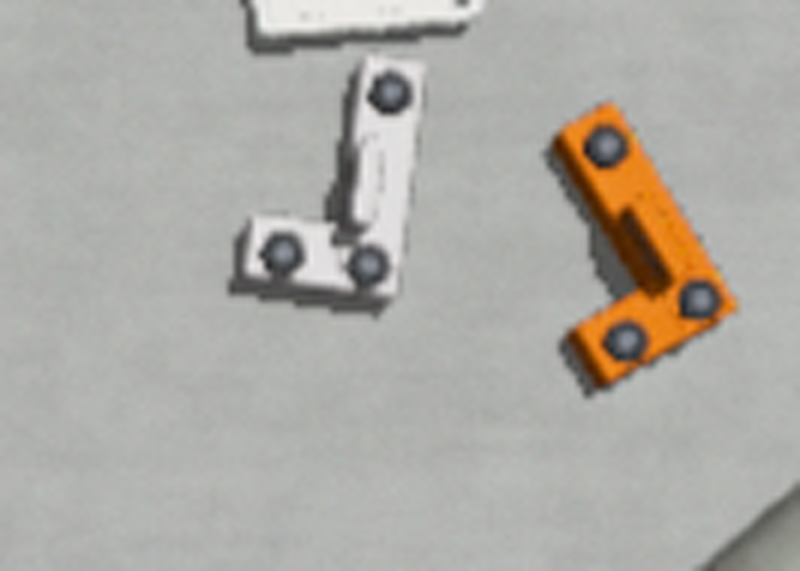

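A is the L (mirror): corner (590,450), short arm to the right. B is the J: corner (395,295), short arm to the left at (245,245), fin at (368,180). The tray's fixed cartridge is at (140,220), with the empty place at its lower right. Next I measure poses from the corners.

```bash
cat >> h.py <<'E'
def fit(body,W):
    # 2D rigid fit: W = R body + t
    b=np.array(body,float);w=np.array(W)[:,:2]; bm,wm=b.mean(0),w.mean(0); H=(b-bm).T@(w-wm)
    a=np.arctan2(H[0,1]-H[1,0],H[0,0]+H[1,1]); R=np.array([[np.cos(a),-np.sin(a)],[np.sin(a),np.cos(a)]])
    t=wm-R@bm; return a,t,np.linalg.norm(w-(b@R.T+t),axis=1)
OUT=np.array([(75,7),(75,-27),(-51,-27),(-51,53),(-17,53)])/1000
E
python3 - <<'E'
from h import *
import pickle
D=pickle.load(open("d0.pkl","rb")); C=cam(D["top"]); s=133/800
px=lambda L,o:(np.array(L)+.5)*s+o-.5
B=fit(OUT,at_z(C,px([(368,55),(426,64),(396,295),(240,275),(252,215)],(270,140)),.028))
A=fit(OUT*[1,-1],at_z(C,px([(705,240),(750,272),(705,527),(740,470)],(140,140)),.028)[[0,1]].tolist()+at_z(C,px([(577,450),(705,527),(740,470)],(140,140)),.028).tolist()) 
F=fit(OUT,at_z(C,px([(155,347),(88,340),(113,97),(272,110),(266,175)],(140,140)),.032))
q=at_z(C,px([(95,70),(307,88),(263,488),(45,468)],(140,140)),.024)
for n,r in(("B",B),("A",A),("F",F)): print(n,np.degrees(r[0]),r[1].round(4),(r[2]*1e3).round(1))
print("tray corners",q.round(4),q.mean(0))
a=F[0]+np.pi; R=np.array([[np.cos(a),-np.sin(a)],[np.sin(a),np.cos(a)]])
o=F[1]-R@[.035,.013]; print("tray from F",o,"place",o+R@[-.032,-.013]); 
d=q[0]-q[3]; at=np.arctan2(d[1],d[0]); Rt=np.array([[np.cos(at),-np.sin(at)],[np.sin(at),np.cos(at)]])
print(np.degrees(at),"place by tray",q.mean(0)[:2]+Rt@[-.032,-.013])
s=sense(); print(s["ee_rot"].round(3)[:, :2].tolist()); W=capture("wrist");Cw=cam(W); print("cam in tool",s["ee_rot"].T@(-Cw[1].T@Cw[2]-s["tcp_pos"]),"\n",(s["ee_rot"].T@Cw[1].T).round(3))
E
```

```text
B -9.848094788407895 [ 0.5598 -0.3374] [2.4 1.5 2.8 1.  1.9]
A -31.34691142835331 [ 0.4621 -0.0945] [30.8 31.5  2.6  1.9  1.3]
F 174.83893298214113 [0.563 0.166] [0.9 0.2 1.6 0.7 1. ]
tray corners [[0.6334 0.2009 0.024 ]
 [0.6225 0.0912 0.024 ]
 [0.4152 0.1115 0.024 ]
 [0.4267 0.2218 0.024 ]] [0.52443893 0.15634305 0.024     ]
tray from F [0.52696095 0.15618609] place [0.49392126 0.14611738]
-5.7786953558767085 place by tray [0.49129263 0.14663108]
[[-0.92, -0.392], [-0.392, 0.92], [0.0, 0.002]]
cam in tool [ 0.07829558 -0.00061673 -0.14417276] 
 [[-0.    -0.957 -0.288]
 [ 1.     0.    -0.001]
 [ 0.001 -0.288  0.957]]
```

B is at (0.560,-0.337), yaw -9.8°. The place is at about (0.493,0.146), yaw about -5.3° (two estimates agree within 3 mm). Moving above B for a close look.

arm_command([
  [0,0,0.576,-38.3,9.5,2,-1],
  [0,0,0.576,-38.3,9.5,2,-1],
  [0,0,0.576,-38.3,9.5,2,-1],
  [0,0,0.576,-38.3,9.5,2,-1],
  [0,0,0.576,-38.3,9.5,2,-1],
  [0,0,0.576,-38.3,9.5,2,-1],
  [0,0,0.576,-38.3,9.5,2,-1],
  [0,0,0.576,-38.3,9.5,2,-1],
])

```text
time_s: 0.87
tcp_pos: [0.5046, -0.3788, 0.225]
ee_rot: [[-0.985, 0.172, -0.0], [0.172, 0.985, 0.0], [0.0, 0.0, -1.0]]
wrist_force: [0.6, -0.9, -1.1]
gripper_width: 1.001
gripper_force: 0.0
```

```bash
python3 - <<'E'
from h import *
s=sense(); R=s["ee_rot"]; print(s["tcp_pos"],np.degrees(np.arctan2(R[1,1],R[0,1])),R[:,2],s["joints"].round(1))
print(R.T@(np.array([.56,-.337,.22])-s["tcp_pos"]))
E
```

```text
[ 0.50456622 -0.37877947  0.2250357 ] 80.07955837232414 [-1.62742868e-04  9.16489269e-05 -9.99999983e-01] [-22.2  23.3  -0.1  -0.  -66.7 -77.7]
[-0.04740803  0.05070462  0.00503051]
```

arm_command([
  [0,0,0,-4,4.5,0,-1],
  [0,0,0,-4,4.5,0,-1],
  [0,0,0,-4,4.5,0,-1],
  [0,0,0,-4,4.5,0,-1],
])

```text
time_s: 1.2
tcp_pos: [0.5508, -0.3421, 0.2246]
ee_rot: [[-0.985, 0.171, -0.001], [0.171, 0.985, 0.0], [0.001, 0.0, -1.0]]
wrist_force: [-0.4, 0.1, -0.7]
gripper_width: 0.999
gripper_force: 0.0
```

```bash
python3 - <<'E'
from h import *
import pickle
W=capture("wrist"); s=sense(); print(s["tcp_pos"]); pickle.dump((W,s),open("w1.pkl","wb"))
cv2.imwrite("pics/w1.png",cv2.resize(W["pixels"],(800,600),interpolation=cv2.INTER_CUBIC))
C=cam(W)
b=np.array([.5598,-.3374,0]);a=np.radians(-9.85);Rz=np.array([[np.cos(a),-np.sin(a),0],[np.sin(a),np.cos(a),0],[0,0,1]])
P=lambda x,y,z:(proj(C,b+Rz@np.array([x,y,z])/1000)[0]+.5)*1.5625-.5
for p in [(22,6,62),(22,-6,62),(-22,-6,62),(-22,6,62),(75,7,28),(75,-27,28),(-51,-27,28),(-51,53,28),(-17,53,28)]: print(p,P(*p).round())
E
```

```text
[ 0.54999596 -0.34297252  0.22478903]
(22, 6, 62) [421. 322.]
(22, -6, 62) [402. 322.]
(-22, -6, 62) [402. 253.]
(-22, 6, 62) [422. 253.]
(75, 7, 28) [420. 376.]
(75, -27, 28) [373. 376.]
(-51, -27, 28) [370. 199.]
(-51, 53, 28) [492. 199.]
(-17, 53, 28) [490. 250.]
```

View pics/w1.png

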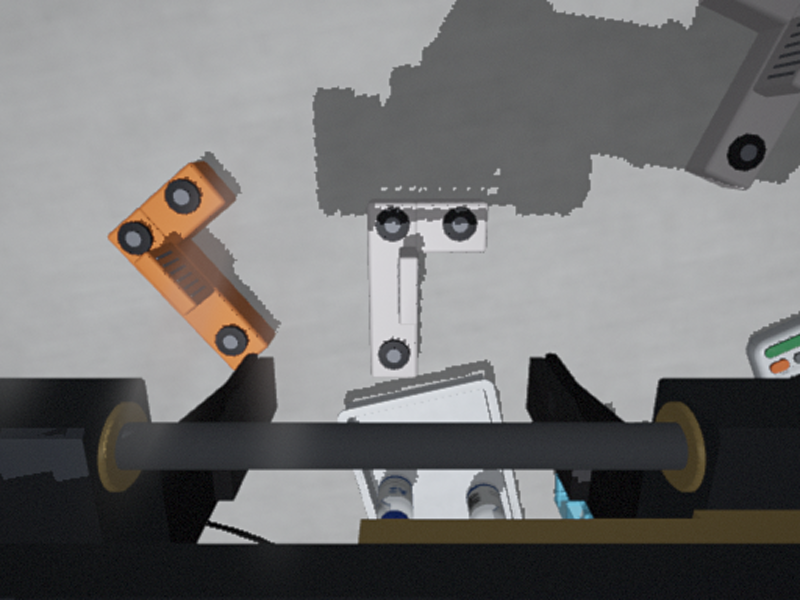

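The wrist view shows B's fin top at (400-418, 248-323) px and its caps at (394,355), (392,223), (460,223), matching the prediction within about 4 px. Orange is 88 mm or more to the side, clear of the fingers. Checking heights by triangulation.

```bash
python3 - <<'E'
from h import *
import pickle
D=pickle.load(open("d0.pkl","rb")); C=cam(D["top"]); W,s=pickle.load(open("w1.pkl","rb")); Cw=cam(W)
a=(np.array([(361,226),(373,138),(391,92),(369,264),(283,253)])+.5)*133/800+[270,140]-.5
b=(np.array([(409,250),(409,323),(394,355),(392,223),(460,223)])+.5)/1.5625-.5
X=tri(C,a,Cw,b); print(X.round(4))
f=fit(OUT,at_z(Cw,(np.array([(418,375),(372,376),(370,203),(487,203),(486,251)])+.5)/1.5625-.5,.028)); print("wrist fit",np.degrees(f[0]),f[1],(f[2]*1e3).round(1))
F=at_z(Cw,b[:2],.062); print("fin",F.mean(0),np.linalg.norm(F[1]-F[0])); R=s["ee_rot"]
print("delta tool to fin", R.T@(np.r_[F.mean(0)[:2],.055]-s["tcp_pos"]))
E
```

```text
[[ 0.5395 -0.3353  0.048 ]
 [ 0.5845 -0.3425  0.0531]
 [ 0.6137 -0.3569  0.0312]
 [ 0.5257 -0.3439  0.0156]
 [ 0.5315 -0.2988  0.0213]]
wrist fit -9.580605729625548 [ 0.56076045 -0.33905088] [1.6 1.2 2.4 2.3 1. ]
fin [ 0.55892787 -0.33879763  0.062     ] 0.04671819853196669
delta tool to fin [-0.00827499  0.00563339  0.16978019]
```

arm_command([
  [0,0,0,-0.8,0.55,4,-1],
  [0,0,0,-0.8,0.55,8,-1],
  [0,0,0,-0.8,0.55,8,-1],
  [0,0,0,-0.8,0.55,8,-1],
])

```text
time_s: 1.58
tcp_pos: [0.5569, -0.3398, 0.1436]
ee_rot: [[-0.985, 0.174, -0.006], [0.174, 0.985, 0.001], [0.006, 0.0, -1.0]]
wrist_force: [0.2, -0.7, 0.9]
gripper_width: 0.998
gripper_force: 0.0
```

```bash
python3 - <<'E'
from h import *
import pickle
W=capture("wrist"); s=sense(); print(s["tcp_pos"]); pickle.dump((W,s),open("w2.pkl","wb"))
cv2.imwrite("pics/w2.png",cv2.resize(W["pixels"],(800,600),interpolation=cv2.INTER_CUBIC))
E
```

```text
[ 0.5587595  -0.34052047  0.14638267]
```

View pics/w2.png

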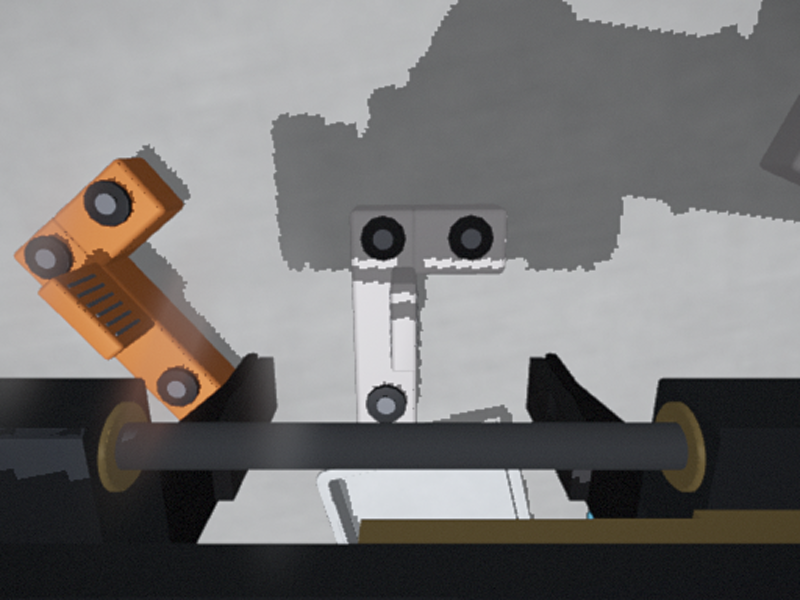

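The lower view has the fin top at about (391-416, 272-371) and the caps at (386,404), (383,238), (471,237). Triangulating the two wrist views.

```bash
python3 - <<'E'
from h import *
import pickle
W,s=pickle.load(open("w1.pkl","rb")); Cw=cam(W); W2,s2=pickle.load(open("w2.pkl","rb")); C2=cam(W2)
u=lambda L:(np.array(L)+.5)/1.5625-.5
a=u([(409,250),(409,323),(394,355),(392,223),(460,223)]); b=u([(403,272),(403.5,371),(386,404),(383,238),(471,237)])
print(tri(Cw,a,C2,b).round(4))
F=at_z(C2,b[:2],.062); print("fin",F.mean(0),np.linalg.norm(F[1]-F[0]))
G=at_z(C2,b[2:],.032); print(G.round(4)); v=G[0]-G[1]; print("yaw",np.degrees(np.arctan2(v[1],v[0])))
R=s2["ee_rot"]; print(R.T@(np.r_[F.mean(0)[:2],.055]-s2["tcp_pos"]), np.degrees(np.arctan2(-R[0,1],R[1,1])))
E
```

```text
[[ 0.5401 -0.3357  0.0404]
 [ 0.5792 -0.3426  0.0696]
 [ 0.6155 -0.3588  0.029 ]
 [ 0.5218 -0.343   0.0372]
 [ 0.5295 -0.3     0.0349]]
fin [ 0.55864744 -0.33926521  0.062     ] 0.04853069771156866
[[ 0.6139 -0.3585  0.032 ]
 [ 0.5229 -0.3432  0.032 ]
 [ 0.5301 -0.2997  0.032 ]]
yaw -9.58105991664381
[0.00033465 0.00134802 0.09138081] -9.981890377568302
```

arm_command([
  [0,0,0,0,0.1,3,-1],
  [0,0,0,0,0.1,6,-1],
  [0,0,0,0,0.1,7.5,-1],
  [0,0,0,0,0.1,8.5,-1],
  [0,0,0,0,0.1,9,-1],
  [0,0,0,0,0.1,9,-1],
  [0,0,0,0,0.1,9,-1],
])

```text
time_s: 2.22
tcp_pos: [0.5606, -0.3387, 0.0573]
ee_rot: [[-0.985, 0.172, 0.003], [0.172, 0.985, -0.002], [-0.003, -0.001, -1.0]]
wrist_force: [-0.0, -0.6, 0.9]
gripper_width: 1.0
gripper_force: 0.0
```

arm_command([
  [0,0,0,0,0,0.2,1],
  [0,0,0,0,0,0.2,1],
  [0,0,0,0,0,0.2,1],
  [0,0,0,0,0,0.2,1],
  [0,0,0,0,0,0.2,1],
  [0,0,0,0,0,0.2,1],
  [0,0,0,0,0,0.2,1],
  [0,0,0,0,0,0.2,1],
])

```text
time_s: 2.88
tcp_pos: [0.5595, -0.3379, 0.0532]
ee_rot: [[-0.985, 0.172, -0.0], [0.172, 0.985, -0.0], [0.0, -0.0, -1.0]]
wrist_force: [-0.1, -0.7, -0.2]
gripper_width: 0.482
gripper_force: 0.0
```

arm_command([
  [0,0,0,0,0,0,1],
  [0,0,0,0,0,0,1],
  [0,0,0,0,0,0,1],
  [0,0,0,0,0,0,1],
  [0,0,0,0,0,0,1],
  [0,0,0,0,0,0,1],
  [0,0,0,0,0,0,1],
  [0,0,0,0,0,0,1],
])

```text
time_s: 3.55
tcp_pos: [0.5594, -0.338, 0.0531]
ee_rot: [[-0.985, 0.172, 0.0], [0.172, 0.985, -0.0], [-0.0, -0.0, -1.0]]
wrist_force: [0.3, -0.2, 0.2]
gripper_width: 0.136
gripper_force: 30.0
```

Gripped: opening 11.8 mm, 30 N. Lifting.

arm_command([
  [0,0,0,0,0,-1,1],
  [0,0,0,0,0,-4,1],
  [0,0,0,0,0,-8,1],
  [0,0,0,0,0,-12,1],
  [0,0,-0.02,1,3,-13,1],
  [0,0,-0.04,2,6.5,-13,1],
  [0,0,-0.06,3,10,-13,1],
  [0,0,-0.08,4,13,-13,1],
])

```text
time_s: 4.22
tcp_pos: [0.5418, -0.2011, 0.1839]
ee_rot: [[-0.996, 0.093, 0.001], [0.093, 0.996, 0.001], [-0.001, 0.001, -1.0]]
wrist_force: [0.4, 0.3, -2.8]
gripper_width: 0.134
gripper_force: 30.0
```

arm_command([
  [0,0,0,1.2,3.8,0,1],
  [0,0,0,2.4,7.6,0,1],
  [0,0,0,3.6,11.4,0,1],
  [0,0,0,4.8,15.2,0,1],
  [0,0,0,6,19,0,1],
  [0,0,0,7,22,0,1],
  [0,0,0,7.5,24,0,1],
  [0,0,0,7.5,25,0,1],
])

```text
time_s: 4.88
tcp_pos: [0.49, 0.0553, 0.1838]
ee_rot: [[-0.996, 0.09, 0.0], [0.09, 0.996, 0.001], [-0.0, 0.001, -1.0]]
wrist_force: [0.1, 0.2, -1.4]
gripper_width: 0.133
gripper_force: 30.0
```

```bash
python3 - <<'E'
from h import *
s=sense(); R=s["ee_rot"]; print(s["tcp_pos"],s["gripper_width"],s["gripper_force"],s["wrist_force"],np.degrees(np.arctan2(-R[0,1],R[1,1])))
print(R.T@(np.array([.494,.1463,.18])-s["tcp_pos"]))
E
```

```text
[0.48998384 0.05525286 0.18383855] 0.1328221558684951 29.99979795422405 [ 0.09311501  0.18984395 -1.37945268] -5.163838819724458
[0.00419552 0.091036   0.00391021]
```

arm_command([
  [0,0,0,0,0,-3,1],
  [0,0,0,0,0,-3,1],
  [0,0,0,0,0,-3,1],
  [0,0,0,0,0,-3,1],
])

```text
time_s: 5.22
tcp_pos: [0.4908, 0.0525, 0.213]
ee_rot: [[-0.996, 0.094, -0.0], [0.094, 0.996, 0.0], [0.0, 0.0, -1.0]]
wrist_force: [1.0, -1.0, -1.7]
gripper_width: 0.131
gripper_force: 30.0
```

```bash
python3 - <<'E'
from h import *
import pickle
W=capture("wrist"); s=sense(); print(s["tcp_pos"]); pickle.dump((W,s),open("w3.pkl","wb"))
cv2.imwrite("pics/w3.png",cv2.resize(W["pixels"],(800,600),interpolation=cv2.INTER_CUBIC))
E
```

```text
[0.49049905 0.05229838 0.21252792]
```

View pics/w3.png

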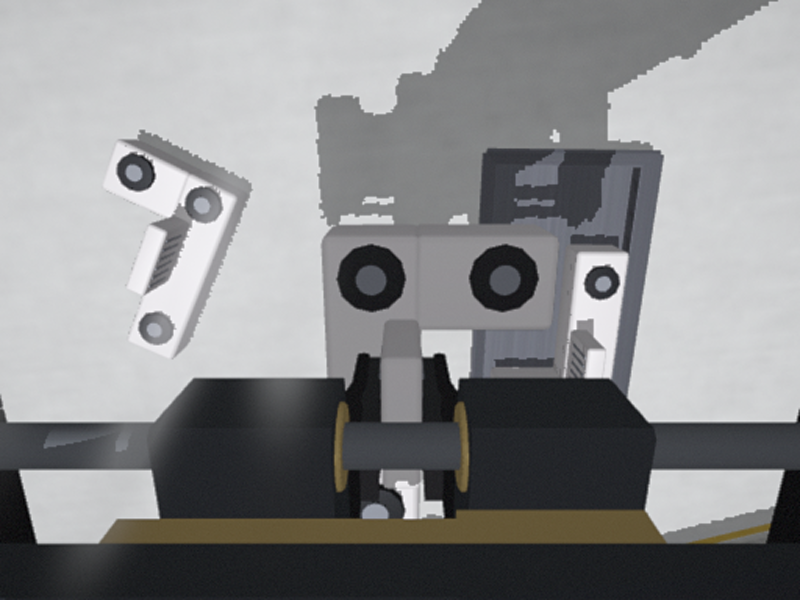

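The tray's near lip corners are at (485,150) and (663,151). The fixed cartridge's free end is at (577,250)-(628,252), and the held cartridge's caps are at (371,278) and (505,278), level with the tray edge.

```bash
python3 - <<'E'
from h import *
import pickle
W,s=pickle.load(open("w3.pkl","rb")); C=cam(W); u=lambda L:(np.array(L)+.5)/1.5625-.5
R=s["ee_rot"]; T=s["tcp_pos"]
q=at_z(C,u([(485,150),(663,151)]),.024); print("lip",q.round(4)); m=q.mean(0)
d=q[1]-q[0]; print("yaw lip",np.degrees(np.arctan2(-d[0],d[1])),np.linalg.norm(d))
e=at_z(C,u([(577,250),(628,252)]),.032); print("free end",e.round(4),np.linalg.norm(e[1]-e[0]))
a=np.radians(-5.4); Rt=np.array([[np.cos(a),-np.sin(a)],[np.sin(a),np.cos(a)]])
o=e[:,:2].mean(0)-Rt@[-.040,.023]; print("place from F",o+Rt@[-.032,-.013], "tray o",o)
# lip: top view tray length 0.208 -> near edge x=-0.1045
print("place from lip",m[:2]+Rt@[.1045-.032,-.013])
h=at_z(C,u([(371,278),(505,278)]),T[2]-.053+.032); print("held caps in tool",((h-T)@R).round(4), "expect body x-34,y-10/36")
E
```

```text
lip [[0.4224 0.111  0.024 ]
 [0.4335 0.221  0.024 ]]
yaw lip -5.723494002403493 0.11053727166721318
free end [[0.4893 0.1655 0.032 ]
 [0.4937 0.198  0.032 ]] 0.0328278553984992
place from F [0.49606939 0.14513641] tray o [0.52915078 0.15506724]
place from lip [0.49889773 0.1462319 ]
held caps in tool [[ 0.0348 -0.0099  0.0211]
 [ 0.0348  0.0345  0.021 ]] expect body x-34,y-10/36
```

arm_command([
  [0,0,0,0.1,3,0,1],
  [0,0,0,0.2,6,0,1],
  [0,0,0,0.3,8.5,0,1],
  [0,0,0,0.3,9.4,1,1],
  [0,0,0,0.3,9.4,4,1],
  [0,0,0,0.3,9.4,7,1],
  [0,0,0,0.3,9.4,8,1],
  [0,0,0,0.3,9.4,8,1],
])

```text
time_s: 5.93
tcp_pos: [0.4945, 0.1448, 0.1295]
ee_rot: [[-0.996, 0.094, -0.008], [0.094, 0.996, -0.005], [0.007, -0.005, -1.0]]
wrist_force: [0.1, 0.1, -1.6]
gripper_width: 0.14
gripper_force: 30.0
```

arm_command([
  [0,0,0,0,0,0,1],
  [0,0,0,0,0,0,1],
  [0,0,0,0,0,0,1],
])

```text
time_s: 6.18
tcp_pos: [0.4979, 0.1471, 0.1348]
ee_rot: [[-0.996, 0.093, 0.003], [0.093, 0.996, 0.002], [-0.003, 0.002, -1.0]]
wrist_force: [-0.2, -0.3, -2.5]
gripper_width: 0.136
gripper_force: 30.0
```

```bash
python3 - <<'E'
from h import *
import pickle
s=sense(); print(s["tcp_pos"])
R=s["ee_rot"]; print(R.T@(np.array([.496,.146,.058])-s["tcp_pos"]),np.degrees(np.arctan2(-R[0,1],R[1,1])))
W=capture("top"); cv2.imwrite("pics/t4.png",cv2.resize(W["pixels"][120:250,120:293],(800,600),interpolation=cv2.INTER_CUBIC))
W=capture("wrist"); pickle.dump((W,s),open("w4.pkl","wb")); cv2.imwrite("pics/w4.png",cv2.resize(W["pixels"],(800,600),interpolation=cv2.INTER_CUBIC))
E
```

```text
[0.49793417 0.14710095 0.13482751]
[ 0.00204496 -0.00142319  0.07681934] -5.352040386333348
```

View pics/w4.png

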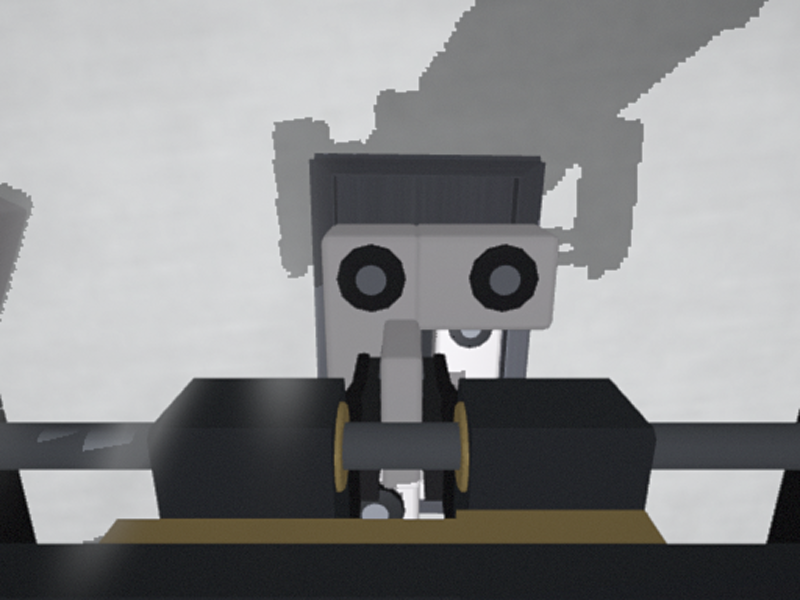

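The tray's near lip is at (312,155)-(545,158), and the held part is unchanged in the hand. Refining.

```bash
python3 - <<'E'
from h import *
import pickle
W,s=pickle.load(open("w4.pkl","rb")); C=cam(W); u=lambda L:(np.array(L)+.5)/1.5625-.5
R=s["ee_rot"]; T=s["tcp_pos"]
q=at_z(C,u([(312,155),(545,158)]),.024); d=q[1]-q[0]; print(q.round(4),np.linalg.norm(d),np.degrees(np.arctan2(-d[0],d[1])))
a=np.radians(-5.4); Rt=np.array([[np.cos(a),-np.sin(a)],[np.sin(a),np.cos(a)]])
p=q.mean(0)[:2]+Rt@[.101-.032,-.013]; print("place",p, "tool delta",R.T@(np.r_[p+Rt@[.0005,0],.058]-T))
E
```

```text
[[0.4221 0.1116 0.024 ]
 [0.4339 0.2219 0.024 ]] 0.11098546237568808 -6.076817776305568
place [0.49547272 0.14731728] tool delta [ 0.00219282 -0.00016125  0.07682133]
```

arm_command([
  [0,0,0.005,0.2,0,2,1],
  [0,0,0.005,0.2,0,4,1],
  [0,0,0.005,0.2,0,5,1],
  [0,0,0.005,0.2,0,6,1],
  [0,0,0.005,0.2,0,6.5,1],
  [0,0,0.005,0.2,0,6.8,1],
  [0,0,0.005,0.2,0,7.0,1],
  [0,0,0.005,0.2,0,7.2,1],
])

```text
time_s: 6.95
tcp_pos: [0.4954, 0.1473, 0.0616]
ee_rot: [[-0.995, 0.098, 0.001], [0.098, 0.995, 0.001], [-0.001, 0.001, -1.0]]
wrist_force: [0.1, -0.5, -0.7]
gripper_width: 0.137
gripper_force: 30.0
```

arm_command([
  [0,0,0,0,0,0.1,1],
  [0,0,0,0,0,0.2,1],
  [0,0,0,0,0,0.3,1],
  [0,0,0,0,0,0.4,1],
  [0,0,0,0,0,0.4,1],
  [0,0,0,0,0,0.4,1],
])

```text
time_s: 7.45
tcp_pos: [0.4949, 0.147, 0.0572]
ee_rot: [[-0.995, 0.098, 0.0], [0.098, 0.995, 0.0], [-0.0, 0.0, -1.0]]
wrist_force: [0.3, -0.5, -1.6]
gripper_width: 0.134
gripper_force: 30.0
```

arm_command([
  [0,0,0,0,0,0.1,1],
  [0,0,0,0,0,0.1,1],
  [0,0,0,0,0,0.1,1],
  [0,0,0,0,0,0.1,1],
])

```text
time_s: 7.78
tcp_pos: [0.4949, 0.1471, 0.0571]
ee_rot: [[-0.995, 0.098, 0.0], [0.098, 0.995, 0.0], [-0.0, 0.0, -1.0]]
wrist_force: [-2.4, -0.3, 5.9]
gripper_width: 0.137
gripper_force: 30.0
```

Floor contact at z = 0.0571, where expected (0.053 + 0.004). Opening partly, then rising.

arm_command([
  [0,0,0,0,0,0,0.3],
  [0,0,0,0,0,0,0.3],
  [0,0,0,0,0,0,0.3],
  [0,0,0,0,0,0,0.3],
  [0,0,0,0,0,0,0.3],
  [0,0,0,0,0,0,0.3],
])

```text
time_s: 8.28
tcp_pos: [0.4948, 0.147, 0.056]
ee_rot: [[-0.995, 0.098, -0.0], [0.098, 0.995, -0.0], [0.0, -0.0, -1.0]]
wrist_force: [-0.1, -0.0, 1.7]
gripper_width: 0.344
gripper_force: 0.0
```

arm_command([
  [0,0,0,0,0,-0.5,0.3],
  [0,0,0,0,0,-2,0.3],
  [0,0,0,0,0,-4,0.3],
  [0,0,0,0,0,-8,0.3],
  [0,0,0,0,0,-12,0.3],
  [0,0,0,4,0,-15,0.3],
  [0,0,0,4,0,-15,0.3],
  [0,0,0,4,0,-15,0.3],
])

```text
time_s: 8.95
tcp_pos: [0.4543, 0.1513, 0.2087]
ee_rot: [[-0.995, 0.097, 0.004], [0.097, 0.995, 0.003], [-0.004, 0.004, -1.0]]
wrist_force: [0.4, 1.0, -1.5]
gripper_width: 0.35
gripper_force: 0.0
```

```bash
python3 - <<'E'
from h import *
import pickle
W=capture("wrist"); s=sense(); print(s["tcp_pos"],s["gripper_width"],s["wrist_force"]); pickle.dump((W,s),open("w5.pkl","wb"))
cv2.imwrite("pics/w5.png",cv2.resize(W["pixels"],(800,600),interpolation=cv2.INTER_CUBIC))
E
```

```text
[0.45458481 0.15108563 0.2069687 ] 0.34786779356784686 [-0.16172059 -0.08701865 -0.09149394]
```

View pics/w5.png

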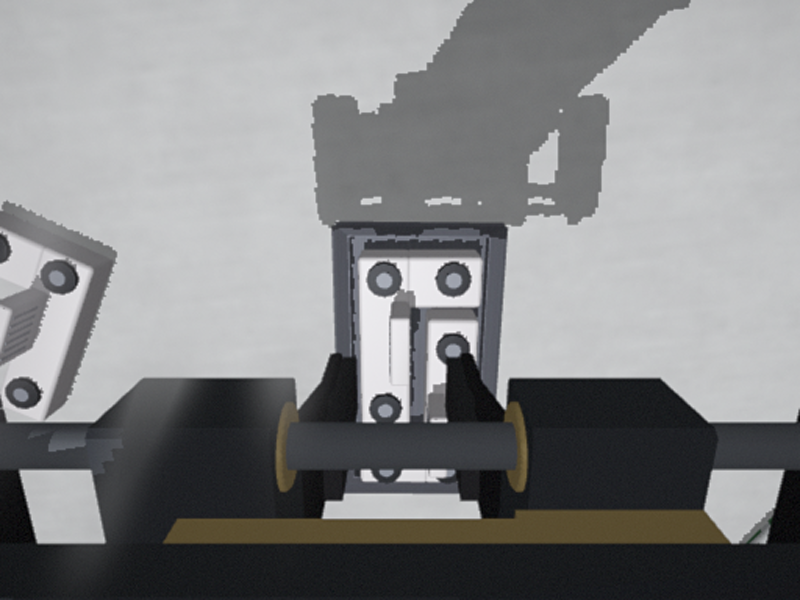

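The cartridge is nested in the tray, with its caps at (384,279), (453,279), (385,409) beside the fixed one's cap at (453,349). The gripper is clear. A numeric check, then hand-in.

```bash
python3 - <<'E'
from h import *
import pickle
W,s=pickle.load(open("w5.pkl","rb")); C=cam(W); u=lambda L:(np.array(L)+.5)/1.5625-.5
g=at_z(C,u([(385,409),(384,279),(453,279),(453,349)]),.036)
a=np.radians(-5.5); Rt=np.array([[np.cos(a),-np.sin(a)],[np.sin(a),np.cos(a)]])
print("yaw",np.degrees(np.arctan2(*(g[0]-g[1])[1::-1])), "spans",np.linalg.norm(g[0]-g[1]),np.linalg.norm(g[2]-g[1]))
# place: fixed free-end cap at fixed body (58,-10) -> tray (35-58, 13+10)
print("centre minus place (from fixed cap), tray axes",((g[1]-g[3])[:2]@Rt)-[-.032-.034+.023,-.013-.010-.023])
print(finish_job())
E
```

```text
yaw -5.690827145821962 spans 0.09230229682042444 0.043778180289017254
centre minus place (from fixed cap), tray axes [-0.00498006  0.00086452]
the job is handed in; nothing more can be done
None
```

The J-shaped white cartridge sits nested in the tray's empty place, about 5 mm off along x and 1 mm along y by my last image check, and released with the gripper clear; the mirror-image one was left alone, and the job is handed in at about 9 s.

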